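Set and clamp a dish turntable

ROBOT

A 6-joint arm with a two-finger parallel gripper is mounted at the origin on a cart in front of the work surface, level with it; the furniture and walls round the work are solid. World frame = base frame: x ahead of the robot, y to its left, z up, the work surface at z = 0. Lengths are in m, angles in rad, forces in N, time in s.
With the tool pointing down it reaches from about 0.325 to 0.75 m from the base axis. Payload 7.6 kg.
Tool frame: the origin (TCP) lies between the finger pads; the fingertips stand 11 mm ahead of it and the grasp point (between the pads) lies 8 mm behind it; x points along the fingers, z is the direction in which the jaws open and shut, and the axes are right-handed (so a half turn about x gives the same grasp; the last joint's range is limited). The gripper opens to 85 mm and grips with 20 to 120 N. Pads are 22 mm wide; open, the fingers measure 114 mm over their backs; the gripper's body (76 mm by 85 mm) begins 54 mm behind the grasp point. The pads swing forward as they close: fully open they stand 13 mm farther back than shut.
Start: joints at [1.212, 0.052, 1.401, -0, 1.689, -0.07], TCP at [0.15, 0.503, 0.242] pointing down, gripper open.
Joint ranges: [-2.9, 2.9], [-0.91, 2.17], [0.12, 2.37], [-1.06, 4.2], [0.26, 2.73], [-2.93, 2.93]. Speed limits (rad/s): [2.57, 2.57, 3.01, 3.14, 3.14, 3.14].

INTERFACE

Orientations are given as a unit quaternion [w, x, y, z].
In Python, from cell import get_state, capture, close_job gives the robot as it stands.
- The arm moves only by the shell command python3 -m creep 'ROWS' [FORCE]. ROWS is JSON, a list of rows, each an object with "twist": the turn, a rotation vector about the tool's x, y, z in rad, a list of three; "slide": the shift along the tool's x, y, z in cm, a list of three; "claw": the opening, from -1 (shut) to 1 (fully open). In form: [{"twist": [wx, wy, wz], "slide": [tx, ty, tz], "claw": claw}, ...]. A call has 1 to 20 rows; each row shifts and turns the commanded pose from where the row before left it, along the tool's axes as they then stand; what a row does not reach is not made up. A row lasts 1/10 s, in which the tool goes at most 50 mm and 8.59 degrees, less where a joint would pass 70% of its speed; a pose out of reach is approached as far as the arm can. A call with a gripper value outside its range is refused whole. The fingers move at their own pace and stop on an object; FORCE is the grip in N (left out, the last holds). Time passes only in rows, so rows that do not move let the fingers close. It gives the time, the measured TCP pose, the force and the opening at its end, in the units of the state.
- get_state(): the state, without advancing time (a new reading comes with each control period).
- capture(name): name is "side" or "top"; returns a dict with "img" (420x560x3 uint8, red, green, blue), "camera_matrix" (3x3 intrinsics, pixels), "pose" (4x4, takes a point from camera to world coordinates). Camera axes: x right, y up, looking along -z (the intrinsics and any distortion apply to the point x, -y, -z); pixel columns grow to the right and rows downward; lengths in m; the calibration is good to about 2 mm. A picture is of the moment at which its call begins. There is no depth.
- close_job(): hands the job in, once; it reports no verdict.
The state is a dict: "time_s": time; "joints": joint angles; "joint_velocities": joint speeds; "joint_torque": joint torques, N m; "position": TCP position; "eef_rot": TCP orientation; "contact_force": force on the tool from outside, world axes, zero at the start; "wrist_torque": the same for the moment, N m; "opening": finger opening in m.
Only numpy, scipy, OpenCV 4.12 (cv2) and the standard library are available. Lean on these libraries where they do the work, as an engineer would, in place of code of your own. Each camera call takes 0.05 s, during which the arm holds its last target.

TASK

Push the white dish turntable round (its upright peg is there to push against) until the index mark on it lines up with the one long thick line on the scale collar. Then push the clamp lever fully home against its stop, leaving the turntable on its line. Only push, with the outside of the fingers: do not take the peg or the lever's post between the fingers and do not pick anything up; the dish stays seated in the turntable and the things standing around stay where they are.

Things in the scene. Friction and masses are not known exactly. Their poses are not given: they have to be found in the camera images.
- axis (a point): Vertical axis of the turntable, at the height of the turntable's upper face (30 mm above the worktop); its axes are those of the fixed grey base plate (204 x 262 x 18 mm, bottom on the worktop, edges at x -102 and +102, y -164 and +98 mm from this axis). The turntable is a white disc, 151 mm across, flush inside the fixed aluminium scale collar (153 to 195 mm across, top also 30 mm above the worktop).
- index_mark (a point): Outer end of the index mark, a black line 23 mm long and 4 mm wide on the upper face of the turntable, running radially out to its edge; the point is 76 mm from the axis and turns with the turntable. The peg is exactly opposite, on the other side of the axis.
- target_line (a point): Inner end of the long thick black line (19 mm long, 4 mm wide) on the fixed collar, 76 mm from the axis. The collar's other 23 lines, 15 degrees apart, are 8 mm long and 1.4 mm wide. The collar is turned to a different place each time.
- peg_top (a point): Top centre of the finger peg: a steel post 10 mm thick (11 mm at its head) on the turntable, 64 mm from the axis; it stands 55 mm up from the turntable, to 85 mm above the worktop. Its upper 35 mm stand clear above the dish.
- dial (a joint): Angle of the turntable in rad, growing counterclockwise seen from above; it turns freely any number of times in reach, with enough friction (about 0.08 N m, some 1.3 N at the peg) to stay where it is left. At 0 the peg is on the base's +x side and the index mark on its -x side.
- lever (a joint): Angle of the clamp lever in rad: 0 is open (arm pointing to the base's -y side, away from the turntable), growing clockwise seen from above to the stop at 1.5, shut (arm pointing to the base's -x side). Stays where it is left (friction about 0.06 N m, some 1.1 N at the post); it does not brake the turntable.
- lever_post_top (a point): Top centre of the black upright round post at the free end of the clamp lever: 15 mm thick, 55 mm from the pivot, 42 mm tall, its top 64.5 mm above the worktop (25 mm above the worktop at its foot). Push it sideways.
- lever_pivot (a point): Top centre of the hub on which the clamp lever turns about the vertical, on the fixed base plate, 125 mm to the -y side of the turntable's axis, 36.5 mm above the worktop; the steel hub is 24 mm across.
- dish: Covered petri dish, 92 mm across and 16 mm high, lying loose within a low locating rim (4.5 mm high, 103 mm across outside) in the middle of the turntable; origin at the centre of its underside, 30 mm above the worktop.
- timer: White countdown timer, 62 x 66 x 18 mm, standing loose on the worktop to the right; origin under its centre. Leave alone.
- oil_bottle: Small brown bottle with a black dropper top, 25 mm across, 78 mm high, loose on the worktop to the right; origin under its centre. Leave alone.
- marker: Marker pen with a black cap, 14 x 139 x 15 mm, lying loose on the worktop to the left; origin under its centre. Leave alone.
- tape: Roll of yellow tape lying flat, 67 mm across, 19 mm high, loose on the worktop to the left; origin under its centre. Leave alone.
Mind the look-alikes: they are no part of the job. What is shaped like the dish but purple is not meant.

How it is judged:
By the outcome, as a careful person would: the job done as asked, in the order asked, and still so for the second after the job is handed in, with the robot touching nothing.
It also fails if it takes over 70 s, if anything falls off the work surface, if the arm or the gripper's body presses on something with over 40 N, if the wrist force passes 120 N, or if a joint passes its speed limit or range.

## Working session

There is one attempt and no reset: what is moved stays moved. The work goes in short steps, Python scripts to look and compute and a shell command to move; the robot and the scene stay as the last step left them, time stands still between calls to the robot, and variables do not carry over. Pictures are saved under pics/ and viewed, and the job is handed in when it is done.

```bash
ls; mkdir -p pics; python3 - <<'E'
from cell import get_state, capture
import cv2,pickle
for n in("top","side"):
    c=capture(n); cv2.imwrite(f"pics/{n}0.png",cv2.cvtColor(c["img"],cv2.COLOR_RGB2BGR)); pickle.dump(c,open(f"{n}0.pkl","wb")); print(n,c["camera_matrix"],c["pose"],c.keys())
print(get_state())
E
```

```text
pics
top [[437.66813268   0.         273.95760837]
 [  0.         437.66813268 220.94346328]
 [  0.           0.           1.        ]] [[-0.07748429  0.97112125 -0.22565393  0.25927872]
 [-0.99698274 -0.07441776  0.0220773   0.0023788 ]
 [ 0.00464708  0.22668372  0.97395734  1.23139164]
 [ 0.          0.          0.          1.        ]] dict_keys(['img', 'camera_matrix', 'pose'])
side [[491.00599023   0.         283.64373005]
 [  0.         491.00599023 198.19820404]
 [  0.           0.           1.        ]] [[ 0.92320633  0.1498153  -0.35390034  0.09512199]
 [-0.38412259  0.38807122 -0.83776522 -0.98900036]
 [ 0.01182849  0.90937127  0.41581725  0.55949764]
 [ 0.          0.          0.          1.        ]] dict_keys(['img', 'camera_matrix', 'pose'])
{'time_s': 0.1, 'joints': array([ 1.21166463e+00,  5.27703725e-02,  1.40163186e+00,  2.70996652e-06,
        1.68861152e+00, -7.03314464e-02]), 'joint_velocities': array([ 0.00158053, -0.00148712, -0.00138095, -0.00060571, -0.00105454,
        0.00243177]), 'joint_torque': array([ 1.05178358e-03, -3.82582569e+01, -3.60985172e+01, -6.14935379e-05,
        4.80428775e-03,  2.72605047e-05]), 'position': array([0.14942313, 0.50301677, 0.24155405]), 'eef_rot': array([ 0.56632207, -0.42311738,  0.56716874,  0.42257616]), 'contact_force': array([ 0.50917723, -0.140398  , -0.30610753]), 'wrist_torque': array([-0.00065008,  0.05881468,  0.0032113 ]), 'opening': 0.08558361310064058}
```

View pics/top0.png

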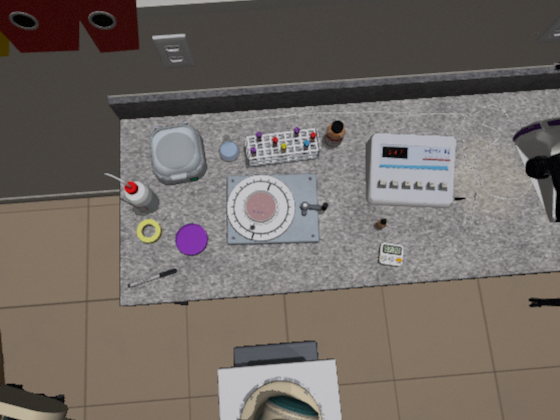

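View pics/side0.png

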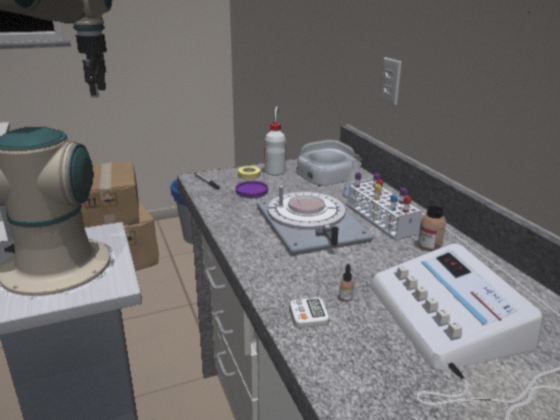

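```bash
cat > h.py <<'E'
import numpy as np,cv2,pickle
def ray(c,u,v):
    K=c["camera_matrix"];P=c["pose"]
    d=np.array([(u-K[0,2])/K[0,0],-(v-K[1,2])/K[1,1],-1.]);return P[:3,3],P[:3,:3]@d
def onplane(c,u,v,z):
    o,d=ray(c,u,v);return o+d*(z-o[2])/d[2]
def proj(c,p):
    P=c["pose"];K=c["camera_matrix"];q=P[:3,:3].T@(np.asarray(p)-P[:3,3]);q=q/-q[2]
    return np.array([K[0,0]*q[0]+K[0,2],-K[1,1]*q[1]+K[1,2]])
E
python3 - <<'E'
import cv2
t=cv2.imread("pics/top0.png")[165:255,215:340]; cv2.imwrite("pics/topc.png",cv2.resize(t,None,fx=6,fy=6,interpolation=cv2.INTER_CUBIC))
t=cv2.imread("pics/side0.png")[175:255,255:375]; cv2.imwrite("pics/sidec.png",cv2.resize(t,None,fx=6,fy=6,interpolation=cv2.INTER_CUBIC))
E
```

```text
(no output)
```

View pics/topc.png

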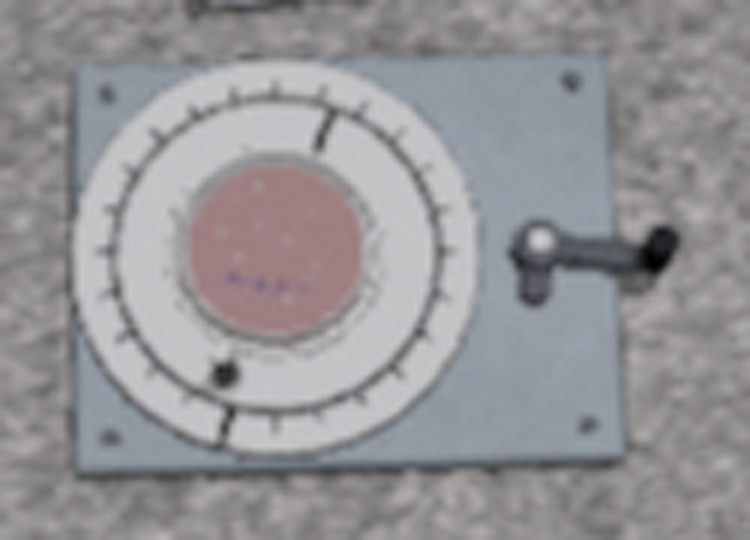

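View pics/sidec.png

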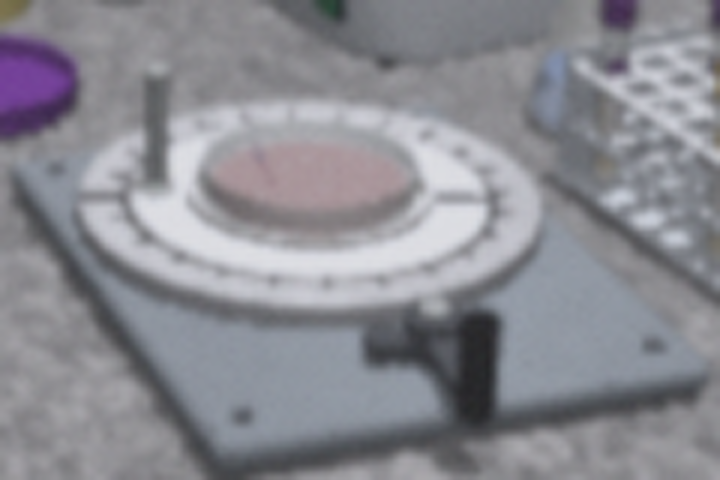

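```bash
cat > m.py <<'E'
from h import *
from scipy.optimize import least_squares
def rect(c,z,cx,cy,S=4,R=0.14):
    # metric top-down rectification of plane z : px = S per mm
    n=int(2*R*1000*S)
    g=np.arange(n)/S/1000-R
    X=cx+R-np.arange(n)/S/1000   # rows: up=+x
    Y=cy+R-np.arange(n)/S/1000   # cols: left=+y
    XX,YY=np.meshgrid(X,Y,indexing='ij')
    P=c["pose"];K=c["camera_matrix"]
    p=np.stack([XX,YY,np.full_like(XX,z)],-1)-P[:3,3]
    q=p@P[:3,:3]
    u=K[0,0]*q[...,0]/-q[...,2]+K[0,2]; v=K[1,1]*q[...,1]/q[...,2]+K[1,2]
    return cv2.remap(c["img"],u.astype(np.float32),v.astype(np.float32),cv2.INTER_CUBIC)
E
python3 - <<'E'
from m import *
for n,(u,v) in dict(top=(261,207),side=(306,209)).items():
    c=pickle.load(open(f"{n}0.pkl","rb"))
    p=onplane(c,u,v,.03); print(n,p)
    im=rect(c,.03,p[0],p[1],S=2,R=.15); cv2.imwrite(f"pics/r_{n}.png",cv2.cvtColor(im,cv2.COLOR_RGB2BGR))
E
```

```text
top [0.58095898 0.00867673 0.03      ]
side [ 0.57274488 -0.00156859  0.03      ]
```

View pics/r_top.png

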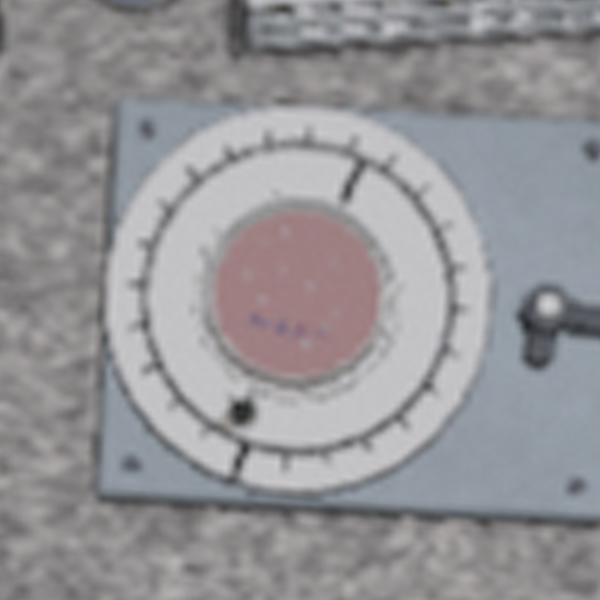

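View pics/r_side.png

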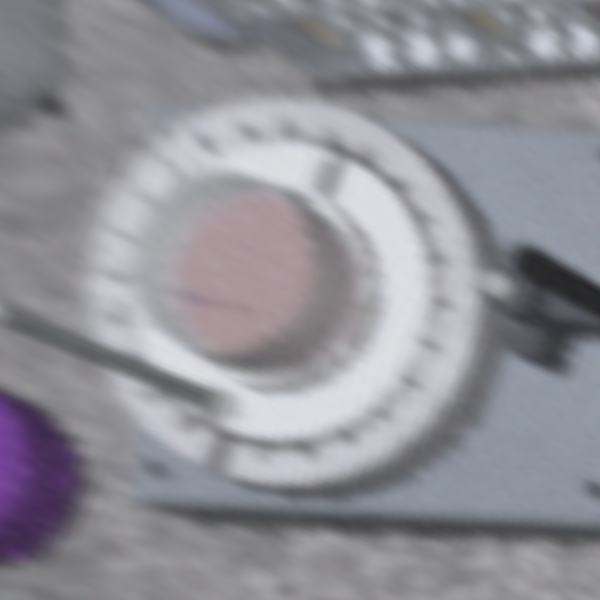

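```bash
cat >> m.py <<'E'
def measure(c,p,save=None):
    S=4;R=.11
    im=rect(c,.03,p[0],p[1],S=S,R=R); g=cv2.cvtColor(im,cv2.COLOR_RGB2GRAY).astype(float)
    n=g.shape[0]; cen=np.array([n/2,n/2])
    # circle: radial minimum near 76mm for each angle
    for it in range(3):
        pts=[]
        for a in np.radians(np.arange(0,360,2)):
            r=np.arange(70,82,.1)*S
            x=(cen[0]-r*np.sin(a)).astype(np.float32); y=(cen[1]-r*np.cos(a)).astype(np.float32)
            v=cv2.remap(g.astype(np.float32),x[None],y[None],cv2.INTER_LINEAR)[0]
            w=np.clip(np.median(v)-v-5,0,None)
            if w.sum()>0: rr=(w*r).sum()/w.sum(); pts.append((cen[0]-rr*np.sin(a),cen[1]-rr*np.cos(a)))
        pts=np.array(pts)
        s=least_squares(lambda q:np.hypot(pts[:,0]-q[0],pts[:,1]-q[1])-q[2],[*cen,76*S],loss='soft_l1',f_scale=1)
        cen=s.x[:2]
    ax=np.array([p[0]+R-cen[1]/S/1000,p[1]+R-cen[0]/S/1000])
    # polar profiles; angle a: CCW from +x (up) towards +y (left)
    A=np.arange(0,360,.25); a=np.radians(A)
    def prof(r0,r1):
        r=np.arange(r0,r1,.5)*S; aa,rr=np.meshgrid(a,r)
        return cv2.remap(g.astype(np.float32),(cen[0]-rr*np.sin(aa)).astype(np.float32),(cen[1]-rr*np.cos(aa)).astype(np.float32),cv2.INTER_LINEAR).mean(0)
    def peak(v):
        d=np.median(v)-v; k=np.argmax(d); i=(np.arange(-16,17)+k)%len(A); w=np.clip(d[i]-.3*d[k],0,None)
        return (A[k]+(w*np.arange(-16,17)*.25).sum()/w.sum())%360,d[k]
    return ax,s.x[2]/S,peak(prof(58,72)),peak(prof(87,93)),np.abs(s.fun).mean()/S
E
python3 - <<'E'
from m import *
c=pickle.load(open(f"top0.pkl","rb")); print("idx,tgt:",measure(c,(.581,.0087)))
c=pickle.load(open(f"side0.pkl","rb")); print(measure(c,(.5765,.0035)))
c=pickle.load(open(f"top0.pkl","rb"))
# plate corners in top crop (crop/6+offset), top face z=.018
for (u,v) in [(77,70),(603,57),(624,457),(78,470)]:
    print(onplane(c,u/6+215,v/6+165,.018)[:2])
print("peg",onplane(c,225/6+215,372/6+165,.085),"post",onplane(c,663/6+215,240/6+165,.0645),"hub",onplane(c,540/6+215,240/6+165,.0365),
 "purple",onplane(c,191,239,.01))
E
```

```text
idx,tgt: (array([0.58207454, 0.01000928]), np.float64(76.91929775107948), (np.float64(154.09392788370508), np.float32(127.81243)), (np.float64(160.3269957366218), np.float32(106.7846)), np.float64(0.3910859304649307))
(array([0.57639032, 0.00503934]), np.float64(76.23868879663827), (np.float64(141.27254060023574), np.float32(75.87953)), (np.float64(113.00215617227067), np.float32(91.16086)), np.float64(2.2055344183715935))
[0.68273307 0.09861037]
[ 0.66995785 -0.1568642 ]
[ 0.4723813  -0.14713524]
[0.48583909 0.10872263]
peg [0.5126618  0.03502518 0.085     ] post [ 0.56383786 -0.16954285  0.0645    ] hub [ 0.57556773 -0.11582802  0.0365    ] purple [0.50782339 0.21330802 0.01      ]
```

```bash
python3 - <<'E'
from m import *
t=cv2.imread("pics/top0.png")
a=cv2.resize(t[215:245,235:275],None,fx=14,fy=14,interpolation=cv2.INTER_CUBIC)
b=cv2.resize(t[190:230,295:335],None,fx=14,fy=14,interpolation=cv2.INTER_CUBIC)
h=max(a.shape[0],b.shape[0]); a=cv2.copyMakeBorder(a,0,h-a.shape[0],0,0,cv2.BORDER_CONSTANT)
o=np.hstack([a,b])
cv2.imwrite("pics/z1.png",cv2.resize(o,None,fx=.7,fy=.7))
c=pickle.load(open("top0.pkl","rb"));s=pickle.load(open("side0.pkl","rb"))
for z in(.03,.085): print("pegproj",z,proj(c,[.5244,.0378,z]),proj(s,[.5244,.0378,z]))
for z in(.025,.0645): print("post",z,proj(c,[.5732,-.1698,z]),proj(s,[.5732,-.1698,z]))
print("axis",proj(s,[.582,.010,.03]),"hub",proj(s,[.5759,-.1148,.0365]))
E
```

```text
pegproj 0.03 [252.08038763 227.1772518 ] [281.9032556  205.65938123]
pegproj 0.085 [251.17866433 222.81962165] [282.13445913 185.49536982]
post 0.025 [323.59724323 205.46291759] [338.48231092 242.17391359]
post 0.0645 [325.2403545  201.73549149] [339.54713973 226.23644413]
axis [307.40192395 206.53929016] hub [328.30401473 226.39575504]
```

View pics/z1.png

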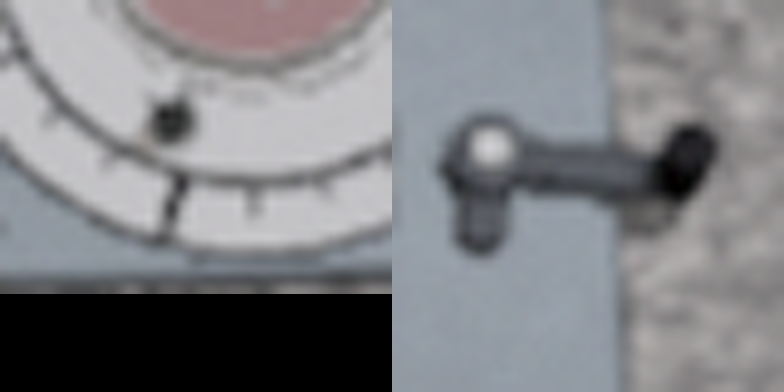

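```bash
python3 - <<'E'
from m import *
from cell import get_state
from scipy.spatial.transform import Rotation as Ro
s=get_state(); q=s["eef_rot"]; R=Ro.from_quat([*q[1:],q[0]]).as_matrix(); print(R.round(3))
ax=np.array([.5815,.0095])
f=np.radians(172); rf=.066; print("start xy",ax+rf*np.array([np.cos(f),np.sin(f)]))
y=np.array([np.sin(f),-np.cos(f)]); print("yaw of y now",np.degrees(np.arctan2(R[1,1],R[0,1])),"want",np.degrees(np.arctan2(y[1],y[0])),"az now",np.degrees(np.arctan2(s['position'][1],s['position'][0])))
E
```

```text
[[-0.001 -0.959  0.285]
 [-0.001  0.285  0.959]
 [-1.     0.    -0.001]]
start xy [0.51614231 0.01868542]
yaw of y now 163.45297840155595 want 82.00000000000001 az now 73.45573894570256
```

```bash
python3 -m creep '[{"twist":[0,0,0],"slide":[0,-3.55,-2.61],"claw":-1},{"twist":[0,0,0],"slide":[0,-3.55,-2.61],"claw":-1},{"twist":[0,0,0],"slide":[0,-3.55,-2.61],"claw":-1},{"twist":[0,0,0],"slide":[0,-3.55,-2.61],"claw":-1},{"twist":[0,0,0],"slide":[0,-3.55,-2.61],"claw":-1},{"twist":[0,0,0],"slide":[0,-3.55,-2.61],"claw":-1},{"twist":[0,0,0],"slide":[0,-3.55,-2.61],"claw":-1},{"twist":[0,0,0],"slide":[0,-3.55,-2.61],"claw":-1},{"twist":[0,0,0],"slide":[0,-3.55,-2.61],"claw":-1},{"twist":[0,0,0],"slide":[0,-3.55,-2.61],"claw":-1},{"twist":[0,0,0],"slide":[0,-3.55,-2.61],"claw":-1},{"twist":[0,0,0],"slide":[0,-3.55,-2.61],"claw":-1},{"twist":[0,0,0],"slide":[0,-3.55,-2.61],"claw":-1},{"twist":[0,0,0],"slide":[0,-3.55,-2.61],"claw":-1},{"twist":[-0.125,0,0],"slide":[0,0,0],"claw":-1},{"twist":[-0.125,0,0],"slide":[0,0,0],"claw":-1},{"twist":[0,0,0],"slide":[0,0,0],"claw":-1}]'
cat > st.py <<'E'
from m import *
from cell import get_state
from scipy.spatial.transform import Rotation as Ro
import sys
def st():
    s=get_state(); q=s["eef_rot"]; R=Ro.from_quat([*q[1:],q[0]]).as_matrix(); p=s["position"]
    ax=np.array([.5815,.0095]); d=p[:2]-ax
    print("t",s["time_s"],"p",p.round(4),"yawy",round(np.degrees(np.arctan2(R[1,1],R[0,1])),1),"xaxis",R[:,0].round(3),"F",s["contact_force"].round(2),"op",round(s["opening"],4),"j",s["joints"].round(2))
    print("polar r",np.hypot(*d).round(4),"ang",np.degrees(np.arctan2(d[1],d[0])).round(1))
    return s,R,p
if __name__=="__main__":
    s,R,p=st()
    if len(sys.argv)>3:
        t=np.array([float(x) for x in sys.argv[1:4]]); print("slide cm to target",(R.T@(t-p)*100).round(2))
E
python3 st.py .5205 .0116 .067
```

```text
time_s: 1.8
position: [0.5218, 0.0111, 0.2416]
eef_rot: [0.509, -0.49, 0.51, 0.491]
contact_force: [0.2, 0.4, -0.1]
opening: -0.0001
t 1.8 p [0.5218 0.0111 0.2416] yawy 177.8 xaxis [-0.001  0.    -1.   ] F [ 0.24  0.45 -0.07] op -0.0001 j [-0.05  0.04  1.41  0.    1.69 -1.58]
polar r 0.0597 ang 178.4
slide cm to target [17.46  0.11  0.04]
```

```bash
python3 -m creep '[{"twist":[0,0,0],"slide":[4,0.1,0],"claw":-1},{"twist":[0,0,0],"slide":[4,0,0],"claw":-1},{"twist":[0,0,0],"slide":[4,0,0],"claw":-1},{"twist":[0,0,0],"slide":[2,0,0],"claw":-1},{"twist":[0,0,0],"slide":[0,0,0],"claw":-1}]'
python3 - <<'E'
from m import *
from st import st
from cell import capture
st()
o=[]
for n,(x,y) in (("top",(215,165)),("side",(245,130))):
    c=capture(n); o.append(cv2.resize(c["img"][y:y+110,x:x+125],None,fx=3.2,fy=3.2,interpolation=cv2.INTER_CUBIC))
cv2.imwrite("pics/a1.png",cv2.cvtColor(np.hstack(o),cv2.COLOR_RGB2BGR))
E
```

```text
time_s: 2.3
position: [0.5185, 0.0119, 0.0986]
eef_rot: [0.508, -0.488, 0.512, 0.491]
contact_force: [-0.8, 0.4, 1.0]
opening: -0.0002
t 2.3 p [0.5185 0.0119 0.0986] yawy 177.6 xaxis [-0.007  0.    -1.   ] F [-0.81  0.36  0.96] op -0.0002 j [-0.05  0.14  1.6   0.    1.41 -1.58]
polar r 0.063 ang 177.8
```

View pics/a1.png

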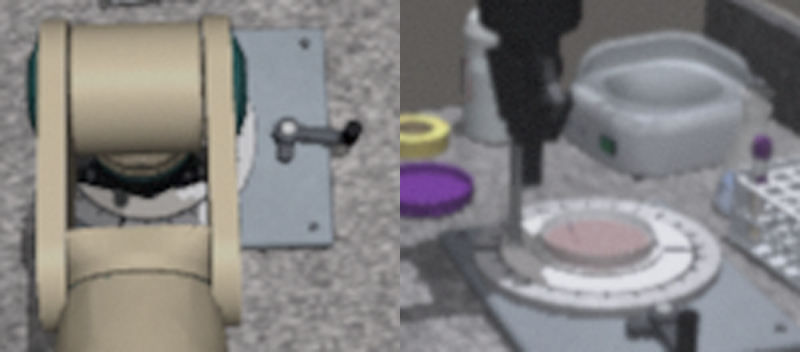

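```bash
python3 -m creep '[{"twist":[0,0,0],"slide":[1.6,0,0],"claw":-1},{"twist":[0,0,0],"slide":[1.5,0,0],"claw":-1},{"twist":[0,0,0],"slide":[0,0,0],"claw":-1},{"twist":[0,0,0],"slide":[0,0,0.3],"claw":-1},{"twist":[0,0,0],"slide":[0,0,0.3],"claw":-1},{"twist":[0,0,0],"slide":[0,0,0],"claw":-1}]'; python3 st.py .5205 .0116 .067
python3 - <<'E'
from m import *
from cell import capture
c=capture("side");x,y=235,120
cv2.imwrite("pics/a2.png",cv2.cvtColor(cv2.resize(c["img"][y:y+120,x:x+140],None,fx=5,fy=5,interpolation=cv2.INTER_CUBIC),cv2.COLOR_RGB2BGR))
E
```

```text
time_s: 3.0
position: [0.5218, 0.018, 0.0727]
eef_rot: [0.51, -0.491, 0.509, 0.49]
contact_force: [-0.0, -0.2, -0.9]
opening: 0.0001
t 3.0 p [0.5218 0.018  0.0727] yawy 177.8 xaxis [ 0.002  0.    -1.   ] F [-0.02 -0.21 -0.92] op 0.0001 j [-0.04  0.17  1.62  0.    1.35 -1.57]
polar r 0.0603 ang 171.9
slide cm to target [ 0.57  0.11 -0.64]
```

View pics/a2.png

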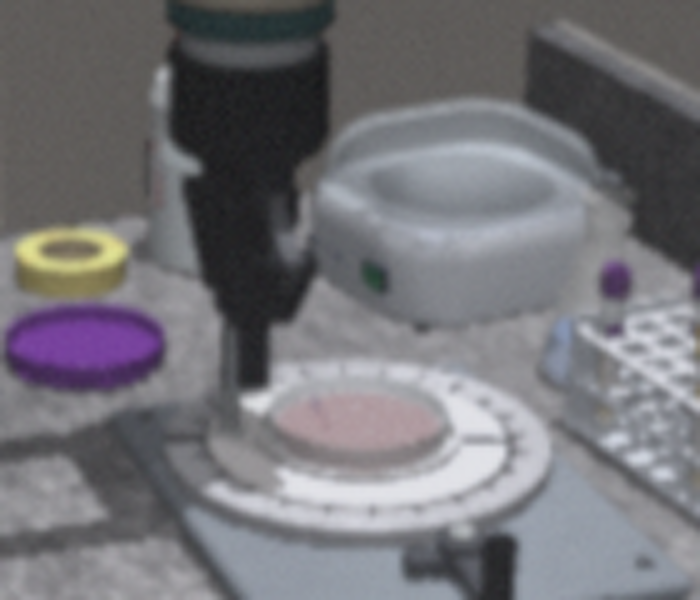

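```bash
python3 -m creep '[{"twist":[0.1,0,0],"slide":[0.4,0,0],"claw":-1},{"twist":[0.087,0,0],"slide":[0,-0.023,0.53],"claw":-1},{"twist":[0.087,0,0],"slide":[0,-0.023,0.53],"claw":-1},{"twist":[0.087,0,0],"slide":[0,-0.023,0.53],"claw":-1},{"twist":[0.087,0,0],"slide":[0,-0.023,0.53],"claw":-1},{"twist":[0,0,0],"slide":[0,0,0],"claw":-1}]'; python3 st.py 
python3 - <<'E'
from m import *
from cell import capture
c=capture("side");x,y=235,120
cv2.imwrite("pics/a3.png",cv2.cvtColor(cv2.resize(c["img"][y:y+120,x:x+140],None,fx=5,fy=5,interpolation=cv2.INTER_CUBIC),cv2.COLOR_RGB2BGR))
E
```

```text
time_s: 3.65
position: [0.5278, 0.0379, 0.0676]
eef_rot: [0.606, -0.365, 0.606, 0.365]
contact_force: [-0.0, 0.5, 0.5]
opening: -0.0002
t 3.65 p [0.5278 0.0379 0.0676] yawy 152.1 xaxis [ 0.  0. -1.] F [-0.    0.52  0.55] op -0.0002 j [ 0.    0.2   1.6   0.    1.34 -1.08]
polar r 0.0607 ang 152.1
```

View pics/a3.png

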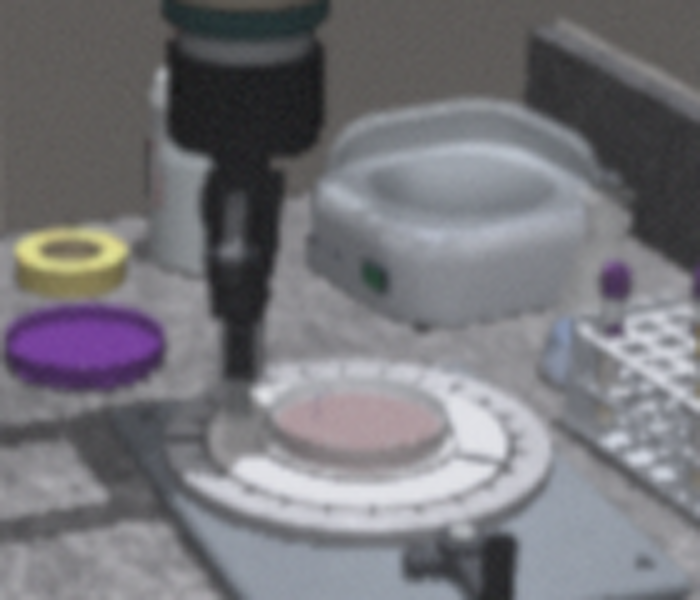

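```bash
python3 -m creep '[{"twist":[0.087,0,0],"slide":[0,-0.023,0.53],"claw":-1},{"twist":[0.087,0,0],"slide":[0,-0.023,0.53],"claw":-1},{"twist":[0.087,0,0],"slide":[0,-0.023,0.53],"claw":-1},{"twist":[0.087,0,0],"slide":[0,-0.023,0.53],"claw":-1},{"twist":[0.087,0,0],"slide":[0,-0.023,0.53],"claw":-1},{"twist":[0.087,0,0],"slide":[0,-0.023,0.53],"claw":-1},{"twist":[0.087,0,0],"slide":[0,-0.023,0.53],"claw":-1},{"twist":[0.087,0,0],"slide":[0,-0.023,0.53],"claw":-1},{"twist":[0.087,0,0],"slide":[0,-0.023,0.53],"claw":-1},{"twist":[0.087,0,0],"slide":[0,-0.023,0.53],"claw":-1},{"twist":[0.087,0,0],"slide":[0,-0.023,0.53],"claw":-1},{"twist":[0.087,0,0],"slide":[0,-0.023,0.53],"claw":-1},{"twist":[0,0,0],"slide":[0,0,0],"claw":-1}]'; python3 st.py 
python3 - <<'E'
from m import *
from cell import capture
c=capture("side");x,y=235,120
cv2.imwrite("pics/a4.png",cv2.cvtColor(cv2.resize(c["img"][y:y+120,x:x+140],None,fx=5,fy=5,interpolation=cv2.INTER_CUBIC),cv2.COLOR_RGB2BGR))
E
```

```text
time_s: 5.0
position: [0.5794, 0.0698, 0.0674]
eef_rot: [0.707, -0.014, 0.707, 0.015]
contact_force: [0.3, 0.7, -0.4]
opening: 0.0
t 5.0 p [0.5794 0.0698 0.0674] yawy 92.3 xaxis [ 0.  0. -1.] F [ 0.33  0.67 -0.44] op 0.0 j [0.06 0.34 1.43 0.   1.37 0.02]
polar r 0.0603 ang 92.0
```

View pics/a4.png

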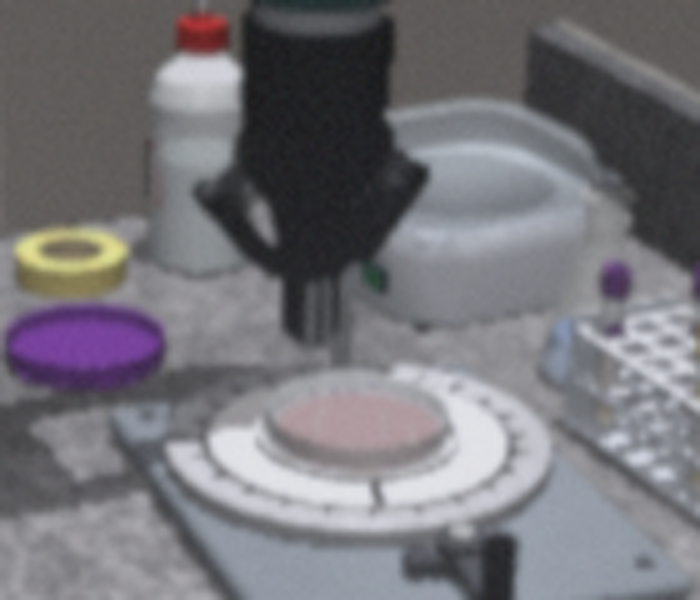

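```bash
python3 - <<'E'
from m import *
s=pickle.load(open("side0.pkl","rb"))
p=onplane(s,376/5+235,490/5+120,.03)
for a in((.5815,.0095),(.579,.0075)):
  d=p[:2]-a; print(np.hypot(*d),np.degrees(np.arctan2(d[1],d[0])))
E
```

```text
0.06280681102255399 -108.7911828941935
0.06013278902288964 -107.14971757946725
```

```bash
python3 -m creep '[{"twist":[0.087,0,0],"slide":[0,-0.023,0.53],"claw":-1},{"twist":[0.087,0,0],"slide":[0,-0.023,0.53],"claw":-1},{"twist":[0.087,0,0],"slide":[0,-0.023,0.53],"claw":-1},{"twist":[0.087,0,0],"slide":[0,-0.023,0.53],"claw":-1},{"twist":[0.087,0,0],"slide":[0,-0.023,0.53],"claw":-1},{"twist":[0.087,0,0],"slide":[0,-0.023,0.53],"claw":-1},{"twist":[0.087,0,0],"slide":[0,-0.023,0.53],"claw":-1},{"twist":[0.087,0,0],"slide":[0,-0.023,0.53],"claw":-1},{"twist":[0.087,0,0],"slide":[0,-0.023,0.53],"claw":-1},{"twist":[0.087,0,0],"slide":[0,-0.023,0.53],"claw":-1},{"twist":[0.087,0,0],"slide":[0,-0.023,0.53],"claw":-1},{"twist":[0.087,0,0],"slide":[0,-0.023,0.53],"claw":-1},{"twist":[0.087,0,0],"slide":[0,-0.023,0.53],"claw":-1},{"twist":[0.087,0,0],"slide":[0,-0.023,0.53],"claw":-1},{"twist":[0.087,0,0],"slide":[0,-0.023,0.53],"claw":-1},{"twist":[0,0,0],"slide":[0,0,0],"claw":-1}]'; python3 st.py 
python3 - <<'E'
from m import *
from cell import capture
o=[]
for n,(x,y) in (("top",(215,150)),("side",(245,130))):
    c=capture(n); pickle.dump(c,open(f"{n}5.pkl","wb")); o.append(cv2.resize(c["img"][y:y+110,x:x+125],None,fx=3.2,fy=3.2,interpolation=cv2.INTER_CUBIC))
cv2.imwrite("pics/a5.png",cv2.cvtColor(np.hstack(o),cv2.COLOR_RGB2BGR))
E
```

```text
time_s: 6.65
position: [0.6395, 0.0271, 0.0672]
eef_rot: [0.571, 0.418, 0.571, -0.418]
contact_force: [0.1, 1.0, 0.1]
opening: 0.0
t 6.65 p [0.6395 0.0271 0.0672] yawy 17.6 xaxis [-0.  0. -1.] F [0.1  0.98 0.1 ] op 0.0 j [-0.02  0.49  1.24  0.    1.42  1.25]
polar r 0.0606 ang 16.9
```

View pics/a5.png

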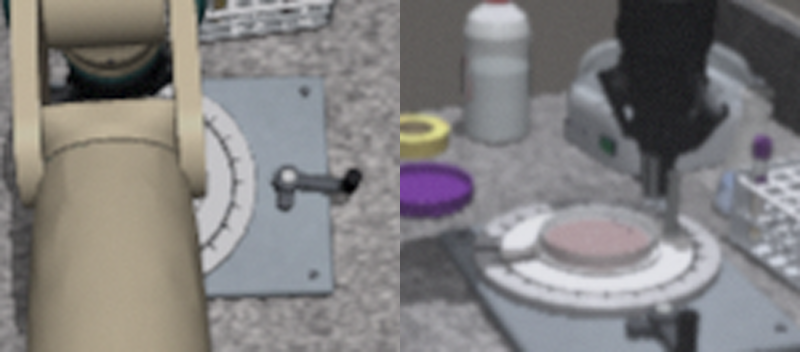

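```bash
python3 - <<'E'
from m import *
c=pickle.load(open("side5.pkl","rb"))
cv2.imwrite("pics/z5.png",cv2.cvtColor(cv2.resize(c["img"][190:235,255:325],None,fx=10,fy=10,interpolation=cv2.INTER_CUBIC),cv2.COLOR_RGB2BGR))
E
```

```text
(no output)
```

View pics/z5.png

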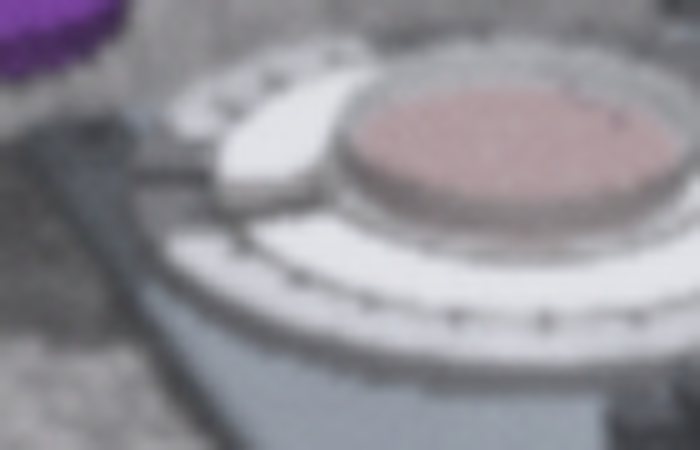

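```bash
python3 - <<'E'
from m import *
c=pickle.load(open("side5.pkl","rb"))
a=np.array((.5790,.0075))
# check axis in side: expected px
for nm,u,v in(("tgt outer",140,172),("tgt inner",210,180),("idx out",235,207),("idx in",315,188)):
  p=onplane(c,u/10+255,v/10+190,.03)[:2]; d=p-a; print(nm,p,np.hypot(*d),np.degrees(np.arctan2(d[1],d[0]))%360)
E
```

```text
tgt outer [0.49100807 0.04115293] 0.09420774261447397 159.07041229226095
tgt inner [0.5055651  0.03058746] 0.07697866625077628 162.54718533560478
idx out [0.50562207 0.01418414] 0.07368173800494475 174.79517859706138
idx in [0.52811999 0.01695114] 0.051750355847914334 169.47704213985918
```

```bash
python3 -m creep '[{"twist":[0.079,0,0],"slide":[0,-0.019,0.48],"claw":-1},{"twist":[0.079,0,0],"slide":[0,-0.019,0.48],"claw":-1},{"twist":[0,0,0],"slide":[0,0,0],"claw":-1},{"twist":[0,0,0],"slide":[0,0,0],"claw":-1}]'; python3 st.py; python3 -m creep '[{"twist":[0,0,0],"slide":[0,0,-0.6],"claw":-1},{"twist":[0,0,0],"slide":[-2,0,-0.6],"claw":-1},{"twist":[0,0,0],"slide":[-4.5,0,0],"claw":-1},{"twist":[0,0,0],"slide":[-4.5,0,0],"claw":-1},{"twist":[0,0,0],"slide":[-4.5,0,0],"claw":-1},{"twist":[0,0,0],"slide":[0,-2.3,-4.2],"claw":-1},{"twist":[0,0,0],"slide":[0,-2.3,-4.2],"claw":-1},{"twist":[0,0,0],"slide":[0,-2.3,-4.2],"claw":-1},{"twist":[0,0,0],"slide":[0,-2.3,-4.2],"claw":-1},{"twist":[0,0,0],"slide":[0,-2.3,-4.2],"claw":-1},{"twist":[0,0,0],"slide":[0,-2.3,-4.2],"claw":-1},{"twist":[0,0,0],"slide":[0,-2.3,-4.2],"claw":-1},{"twist":[0,0,0],"slide":[0,0,0],"claw":-1}]'; python3 st.py 
python3 - <<'E'
from m import *
from cell import capture
o=[]
for n,(x,y) in (("top",(215,155)),("side",(245,150))):
    c=capture(n); pickle.dump(c,open(f"{n}6.pkl","wb")); o.append(cv2.resize(c["img"][y:y+100,x:x+125],None,fx=3.2,fy=3.2,interpolation=cv2.INTER_CUBIC))
cv2.imwrite("pics/a6.png",cv2.cvtColor(np.hstack(o),cv2.COLOR_RGB2BGR))
c=pickle.load(open("top6.pkl","rb")); print(measure(c,(.5815,.0095)))
E
```

```text
time_s: 7.15
position: [0.6418, 0.0183, 0.0674]
eef_rot: [0.537, 0.461, 0.536, -0.461]
contact_force: [-0.0, 0.9, -0.6]
opening: 0.0003
t 7.15 p [0.6418 0.0183 0.0674] yawy 8.7 xaxis [ 0. -0. -1.] F [-0.04  0.86 -0.63] op 0.0003 j [-0.03  0.49  1.23  0.    1.42  1.39]
polar r 0.061 ang 8.3
time_s: 8.45
position: [0.434, 0.3013, 0.2227]
eef_rot: [0.537, 0.46, 0.538, -0.459]
contact_force: [0.9, -0.5, 0.8]
opening: -0.0
t 8.45 p [0.434  0.3013 0.2227] yawy 9.0 xaxis [-0.     0.002 -1.   ] F [ 0.87 -0.49  0.79] op -0.0 j [0.54 0.07 1.42 0.   1.65 1.95]
polar r 0.327 ang 116.8
(array([0.58205673, 0.01004469]), np.float64(76.90005216424937), (np.float64(351.1128623161388), np.float32(135.26968)), (np.float64(160.3520385534409), np.float32(105.8756)), np.float64(0.487844083479219))
```

View pics/a6.png

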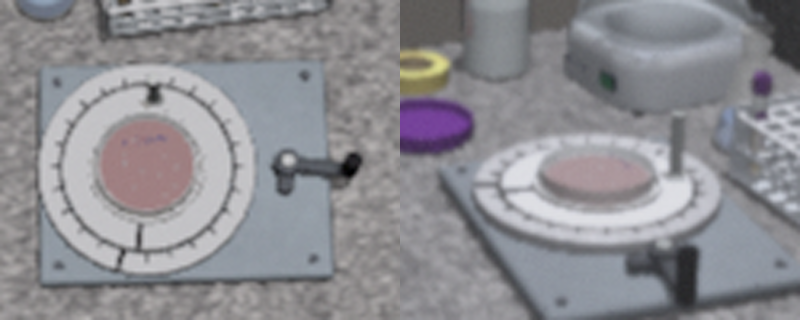

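```bash
python3 - <<'E'
s=open('m.py').read()
s=s.replace("    def peak(v):\n        d=np.median(v)-v;","    def peak(v):\n        d=(np.median(v)-v)*((A>130)&(A<200));")
open('m.py','w').write(s)
from m import *
c=pickle.load(open("top6.pkl","rb")); print(measure(c,(.5815,.0095)))
E
```

```text
(array([0.58205673, 0.01004469]), np.float64(76.90005216424937), (np.float64(169.7165065298062), np.float32(117.983246)), (np.float64(160.3520385534409), np.float32(105.8756)), np.float64(0.487844083479219))
```

```bash
python3 st.py .6395 .0320 .0672
```

```text
t 8.55 p [0.4368 0.298  0.2225] yawy 8.7 xaxis [ 0.001  0.    -1.   ] F [0.68 0.5  0.2 ] op 0.0 j [ 0.53  0.07  1.42 -0.    1.65  1.95]
polar r 0.3228 ang 116.6
slide cm to target [15.54 16.01 29.36]
```

```bash
python3 -m creep '[{"twist":[0,0,0],"slide":[0,2.29,4.19],"claw":-1},{"twist":[0,0,0],"slide":[0,2.29,4.19],"claw":-1},{"twist":[0,0,0],"slide":[0,2.29,4.19],"claw":-1},{"twist":[0,0,0],"slide":[0,2.29,4.19],"claw":-1},{"twist":[0,0,0],"slide":[0,2.29,4.19],"claw":-1},{"twist":[0,0,0],"slide":[0,2.29,4.19],"claw":-1},{"twist":[0,0,0],"slide":[0,2.29,4.19],"claw":-1},{"twist":[0,0,0],"slide":[0,0,0],"claw":-1},{"twist":[0,0,0],"slide":[4.5,0,0],"claw":-1},{"twist":[0,0,0],"slide":[4.5,0,0],"claw":-1},{"twist":[0,0,0],"slide":[4,0,0],"claw":-1},{"twist":[0,0,0],"slide":[2.5,0,0],"claw":-1},{"twist":[0,0,0],"slide":[0,0,0],"claw":-1},{"twist":[0,0,0],"slide":[0,0,0],"claw":-1}]';  python3 st.py .6418 .0183 .0674
```

```text
time_s: 9.95
position: [0.6396, 0.0298, 0.0681]
eef_rot: [0.536, 0.462, 0.535, -0.462]
contact_force: [-0.3, -0.3, 1.1]
opening: -0.0002
t 9.95 p [0.6396 0.0298 0.0681] yawy 8.4 xaxis [ 0.001 -0.    -1.   ] F [-0.35 -0.26  1.1 ] op -0.0002 j [-0.01  0.49  1.24  0.    1.42  1.41]
polar r 0.0616 ang 19.3
slide cm to target [0.07 0.05 1.17]
```

```bash
python3 -m creep '[{"twist":[0,0,0],"slide":[0,0,0.4],"claw":-1},{"twist":[0,0,0],"slide":[0,0.05,0.4],"claw":-1},{"twist":[0,0,0],"slide":[0,0,0.37],"claw":-1},{"twist":[0.05,0,0],"slide":[0,-0.01,0.31],"claw":-1},{"twist":[0.05,0,0],"slide":[0,-0.01,0.31],"claw":-1},{"twist":[0.05,0,0],"slide":[0,-0.01,0.31],"claw":-1},{"twist":[0,0,0],"slide":[0,0,0],"claw":-1},{"twist":[0,0,0],"slide":[0,0,0],"claw":-1}]'; for i in 1 2 3; do python3 -m creep '[{"twist":[0,0,0],"slide":[0,0,0],"claw":-1}]' >/dev/null; python3 st.py; done
python3 - <<'E'
from m import *
from cell import capture
c=capture("side");pickle.dump(c,open("side7.pkl","wb"))
cv2.imwrite("pics/z7.png",cv2.cvtColor(cv2.resize(c["img"][190:235,255:325],None,fx=10,fy=10,interpolation=cv2.INTER_CUBIC),cv2.COLOR_RGB2BGR))
E
```

```text
time_s: 10.75
position: [0.6423, 0.0095, 0.0677]
eef_rot: [0.5, 0.5, 0.5, -0.5]
contact_force: [-0.7, 0.2, -0.5]
opening: 0.0001
t 10.85 p [0.6421 0.0098 0.0674] yawy -0.1 xaxis [ 0. -0. -1.] F [-0.18 -0.2   0.31] op 0.0003 j [-0.04  0.49  1.23 -0.    1.42  1.53]
polar r 0.0606 ang 0.2
t 10.95 p [0.642  0.0098 0.0673] yawy -0.1 xaxis [-0.  0. -1.] F [ 0.12 -0.31  0.39] op -0.0001 j [-0.04  0.49  1.23  0.    1.42  1.53]
polar r 0.0605 ang 0.3
t 11.05 p [0.6421 0.0098 0.0673] yawy -0.1 xaxis [-0.  0. -1.] F [-0.15 -0.52  0.49] op -0.0001 j [-0.04  0.49  1.23  0.    1.42  1.53]
polar r 0.0606 ang 0.3
```

View pics/z7.png

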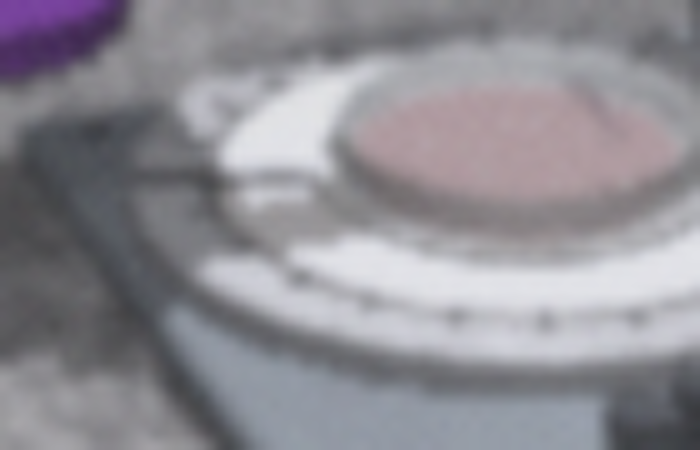

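```bash
python3 -m creep '[{"twist":[0,0,0],"slide":[0,0,0.1],"claw":-1},{"twist":[0,0,0],"slide":[0,0,0],"claw":-1},{"twist":[0,0,0],"slide":[0,0,0],"claw":-1}]'; python3 st.py; python3 -m creep '[{"twist":[0,0,0],"slide":[0,0,-0.6],"claw":-1},{"twist":[0,0,0],"slide":[-2,0,-0.6],"claw":-1},{"twist":[0,0,0],"slide":[-4.5,0,0],"claw":-1},{"twist":[0,0,0],"slide":[-4.5,0,0],"claw":-1},{"twist":[0,0,0],"slide":[-4.5,0,0],"claw":-1},{"twist":[0,0,0],"slide":[0,-3,-3.9],"claw":-1},{"twist":[0,0,0],"slide":[0,-3,-3.9],"claw":-1},{"twist":[0,0,0],"slide":[0,-3,-3.9],"claw":-1},{"twist":[0,0,0],"slide":[0,-3,-3.9],"claw":-1},{"twist":[0,0,0],"slide":[0,-3,-3.9],"claw":-1},{"twist":[0,0,0],"slide":[0,-3,-3.9],"claw":-1},{"twist":[0,0,0],"slide":[0,-3,-3.9],"claw":-1},{"twist":[0,0,0],"slide":[0,0,0],"claw":-1}]'; python3 st.py 
python3 - <<'E'
from m import *
from cell import capture
o=[]
for n,(x,y) in (("top",(215,155)),("side",(245,150))):
    c=capture(n); pickle.dump(c,open(f"{n}8.pkl","wb")); o.append(cv2.resize(c["img"][y:y+100,x:x+125],None,fx=3.2,fy=3.2,interpolation=cv2.INTER_CUBIC))
cv2.imwrite("pics/a8.png",cv2.cvtColor(np.hstack(o),cv2.COLOR_RGB2BGR))
c=pickle.load(open("top8.pkl","rb")); print(measure(c,(.5815,.0095)))
for i in range(3): print(measure(capture("top"),(.5815,.0095))[2:4])
im=rect(c,.03,.52,.03,S=10,R=.035); cv2.imwrite("pics/z8.png",cv2.cvtColor(im,cv2.COLOR_RGB2BGR)[:590])
E
```

```text
time_s: 11.4
position: [0.642, 0.0089, 0.0672]
eef_rot: [0.499, 0.501, 0.5, -0.501]
contact_force: [-0.4, 0.7, -0.1]
opening: -0.0001
t 11.4 p [0.642  0.0089 0.0672] yawy -0.1 xaxis [-0.  0. -1.] F [-0.38  0.67 -0.14] op -0.0001 j [-0.04  0.49  1.23  0.    1.42  1.53]
polar r 0.0605 ang -0.6
time_s: 12.7
position: [0.4293, 0.2984, 0.2228]
eef_rot: [0.501, 0.499, 0.502, -0.498]
contact_force: [0.1, -0.9, -0.8]
opening: 0.0001
t 12.7 p [0.4293 0.2984 0.2228] yawy 0.3 xaxis [-0.     0.002 -1.   ] F [ 0.14 -0.93 -0.82] op 0.0001 j [0.54 0.05 1.44 0.   1.65 2.1 ]
polar r 0.3265 ang 117.8
(array([0.5820538 , 0.01000801]), np.float64(76.91494337661933), (np.float64(161.4156869293104), np.float32(106.8018)), (np.float64(160.32952764246087), np.float32(106.8381)), np.float64(0.4390096354641758))
((np.float64(161.4209261770984), np.float32(107.19952)), (np.float64(160.33211797541892), np.float32(106.51769)))
((np.float64(161.40960712668397), np.float32(108.216354)), (np.float64(160.33216513808736), np.float32(107.16419)))
((np.float64(161.41947964301792), np.float32(107.29065)), (np.float64(160.3438509673995), np.float32(107.885)))
```

View pics/a8.png

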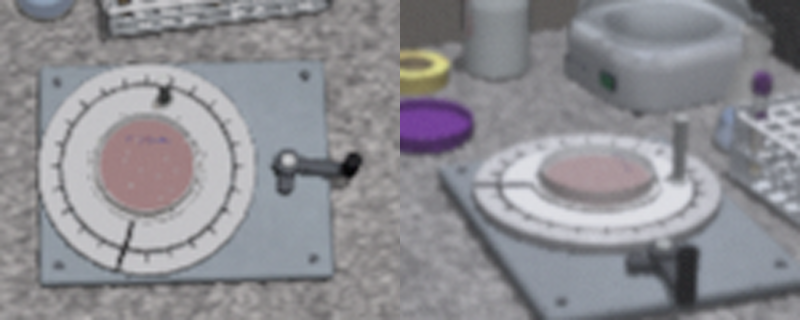

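View pics/z8.png

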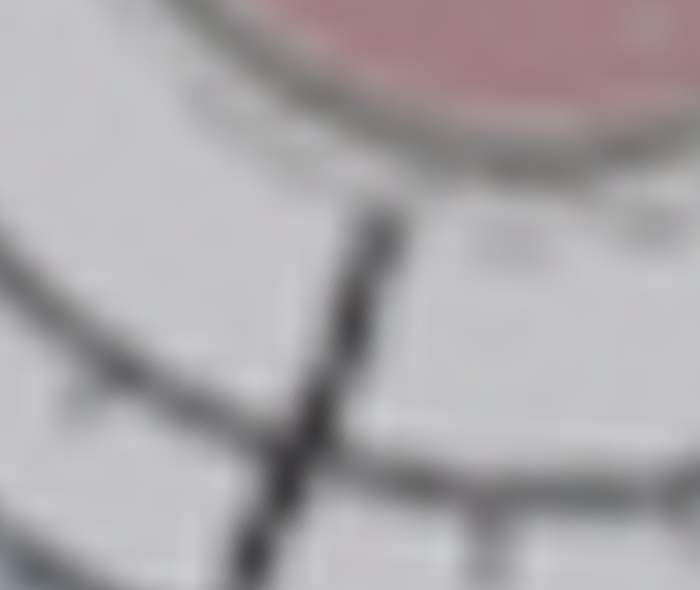

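```bash
python3 - <<'E'
from m import *
c=pickle.load(open("top8.pkl","rb"))
S=4;R=.11;p=(.5815,.0095)
im=rect(c,.03,*p,S=S,R=R);g=cv2.cvtColor(im,cv2.COLOR_RGB2GRAY).astype(np.float32)
def ang(cx,cy,a0,r0,r1,w=6):
    cen=((p[1]+R-cy)*S*1000,(p[0]+R-cx)*S*1000)
    A=np.arange(a0-w,a0+w,.1);a=np.radians(A);r=np.arange(r0,r1,.5)*S;aa,rr=np.meshgrid(a,r)
    v=cv2.remap(g,(cen[0]-rr*np.sin(aa)).astype(np.float32),(cen[1]-rr*np.cos(aa)).astype(np.float32),1).mean(0)
    d=np.clip(np.median(v)-v-4,0,None);return (d*A).sum()/max(d.sum(),1e-6)
cx,cy=.58205,.01001
e=[];T=[]
for k in range(1,24):
    a0=160.33+15*k; e.append(ang(cx,cy,a0,79,83,5)-a0);T.append(a0)
e=np.array(e);T=np.radians(T);print(e.round(2))
M=np.c_[np.ones(23),np.sin(T),np.cos(T),np.sin(2*T),np.cos(2*T)]
s=least_squares(lambda q:M@q-e,np.zeros(5),loss='soft_l1',f_scale=.5).x;print(s.round(2))
t0=np.radians(160.33);print("collar model at target",(np.array([1,np.sin(t0),np.cos(t0),np.sin(2*t0),np.cos(2*t0)])@s).round(2))
for r in((58,62),(62,66),(66,70),(70,73),(79,83),(83,87),(87,92)): print(r,round(ang(cx,cy,160.8,*r),2))
E
```

```text
[ 0.38 -0.44 -0.14  0.11  0.58  0.44  0.8   0.43  0.54  0.35  0.51  0.19
  1.    0.14  0.09 -0.1   0.01  0.12 -0.36 -0.67 -0.06  0.18  0.02]
[ 0.17 -0.32  0.13 -0.06 -0.01]
collar model at target -0.03
(58, 62) 161.19
(62, 66) 161.68
(66, 70) 161.53
(70, 73) 161.16
(79, 83) 160.65
(83, 87) 160.3
(87, 92) 160.3
```

```bash
python3 -m creep '[{"twist":[0,0,0],"slide":[0,0,0],"claw":-1}]'>/dev/null; python3 st.py .642 .0210 .0672
```

```text
t 13.05 p [0.4335 0.2933 0.2222] yawy -0.2 xaxis [-0. -0. -1.] F [ 0.51 -0.34 -0.2 ] op -0.0 j [ 0.52  0.05  1.44 -0.    1.65  2.1 ]
polar r 0.3201 ang 117.5
slide cm to target [15.5  20.97 27.14]
```

```bash
python3 -m creep '[{"twist":[0,0,0],"slide":[0,3,3.88],"claw":-1},{"twist":[0,0,0],"slide":[0,3,3.88],"claw":-1},{"twist":[0,0,0],"slide":[0,3,3.88],"claw":-1},{"twist":[0,0,0],"slide":[0,3,3.88],"claw":-1},{"twist":[0,0,0],"slide":[0,3,3.88],"claw":-1},{"twist":[0,0,0],"slide":[0,3,3.88],"claw":-1},{"twist":[0,0,0],"slide":[0,3,3.88],"claw":-1},{"twist":[0,0,0],"slide":[0,0,0],"claw":-1},{"twist":[0,0,0],"slide":[4.5,0,0],"claw":-1},{"twist":[0,0,0],"slide":[4.5,0,0],"claw":-1},{"twist":[0,0,0],"slide":[4,0,0],"claw":-1},{"twist":[0,0,0],"slide":[2.5,0,0],"claw":-1},{"twist":[0,0,0],"slide":[0,0,0],"claw":-1},{"twist":[0,0,0],"slide":[0,0,0.4],"claw":-1},{"twist":[0,0,0],"slide":[0,0,0.4],"claw":-1},{"twist":[0,0,0],"slide":[0,0,0.2],"claw":-1},{"twist":[0,0,0],"slide":[0,0,0],"claw":-1},{"twist":[0,0,0],"slide":[0,0,0],"claw":-1},{"twist":[0,0,0],"slide":[0,0,0],"claw":-1}]';  python3 st.py .642 .0077 .0672; python3 -m creep '[{"twist":[0,0,0],"slide":[0,0,0],"claw":-1}]'>/dev/null; python3 st.py .642 .0077 .0672
```

```text
time_s: 14.95
position: [0.6422, 0.0123, 0.0677]
eef_rot: [0.5, 0.501, 0.499, -0.5]
contact_force: [-0.1, 0.5, -0.1]
opening: 0.0
t 14.95 p [0.6422 0.0123 0.0677] yawy -0.1 xaxis [ 0.001  0.    -1.   ] F [-0.09  0.48 -0.13] op 0.0 j [-0.04  0.49  1.23  0.    1.42  1.53]
polar r 0.0608 ang 2.6
slide cm to target [ 0.05 -0.02  0.46]
t 15.05 p [0.6421 0.0123 0.0674] yawy -0.1 xaxis [ 0.  0. -1.] F [-0.36  0.5   0.88] op -0.0002 j [-0.04  0.49  1.23  0.    1.42  1.53]
polar r 0.0606 ang 2.7
slide cm to target [ 0.02 -0.01  0.46]
```

```bash
python3 -m creep '[{"twist":[0,0,0],"slide":[0,0,0.23],"claw":-1},{"twist":[0,0,0],"slide":[0,0,0.23],"claw":-1},{"twist":[0,0,0],"slide":[0,0,0],"claw":-1},{"twist":[0,0,0],"slide":[0,0,0],"claw":-1}]'; python3 st.py; python3 -m creep '[{"twist":[0,0,0],"slide":[0,0,-0.6],"claw":-1},{"twist":[0,0,0],"slide":[-2,0,-0.6],"claw":-1},{"twist":[0,0,0],"slide":[-4.5,0,0],"claw":-1},{"twist":[0,0,0],"slide":[-4.5,0,0],"claw":-1},{"twist":[0,0,0],"slide":[-4.5,0,0],"claw":-1},{"twist":[0,0,0],"slide":[0,-2.6,4.1],"claw":-1},{"twist":[0,0,0],"slide":[0,-2.6,4.1],"claw":-1},{"twist":[0,0,0],"slide":[0,-2.6,4.1],"claw":-1},{"twist":[0,0,0],"slide":[0,-2.6,4.1],"claw":-1},{"twist":[0,0,0],"slide":[0,-2.6,4.1],"claw":-1},{"twist":[0,0,0],"slide":[0,-2.6,4.1],"claw":-1},{"twist":[0,0,0],"slide":[0,-2.6,4.1],"claw":-1},{"twist":[0,0,0],"slide":[0,-2.6,4.1],"claw":-1},{"twist":[0,0,0],"slide":[0,0,0],"claw":-1},{"twist":[0,0,0],"slide":[0,0,0],"claw":-1}]'; python3 st.py 
python3 - <<'E'
from m import *
from cell import capture
o=[]
for n,(x,y) in (("top",(215,155)),("side",(245,150))):
    c=capture(n); pickle.dump(c,open(f"{n}9.pkl","wb")); o.append(cv2.resize(c["img"][y:y+100,x:x+125],None,fx=3.2,fy=3.2,interpolation=cv2.INTER_CUBIC))
cv2.imwrite("pics/a9.png",cv2.cvtColor(np.hstack(o),cv2.COLOR_RGB2BGR))
c=pickle.load(open("top9.pkl","rb")); print(measure(c,(.5815,.0095)))
E
```

```text
time_s: 15.45
position: [0.6421, 0.0075, 0.0672]
eef_rot: [-0.499, -0.501, -0.499, 0.501]
contact_force: [0.6, 0.2, -0.4]
opening: 0.0001
t 15.45 p [0.6421 0.0075 0.0672] yawy -0.1 xaxis [-0. -0. -1.] F [ 0.55  0.19 -0.41] op 0.0001 j [-0.05  0.49  1.23 -0.    1.42  1.53]
polar r 0.0606 ang -1.9
time_s: 16.95
position: [0.4331, -0.3084, 0.2224]
eef_rot: [0.499, 0.501, 0.499, -0.501]
contact_force: [-0.3, 0.7, 0.3]
opening: 0.0001
t 16.95 p [ 0.4331 -0.3084  0.2224] yawy -0.2 xaxis [ 0.  0. -1.] F [-0.32  0.75  0.25] op 0.0001 j [-0.69  0.08  1.41  0.    1.65  0.89]
polar r 0.3509 ang -115.0
(array([0.58204234, 0.01001798]), np.float64(76.90060668108862), (np.float64(160.12998698181562), np.float32(105.983376)), (np.float64(160.33684915843403), np.float32(107.69836)), np.float64(0.43759024372290434))
```

View pics/a9.png

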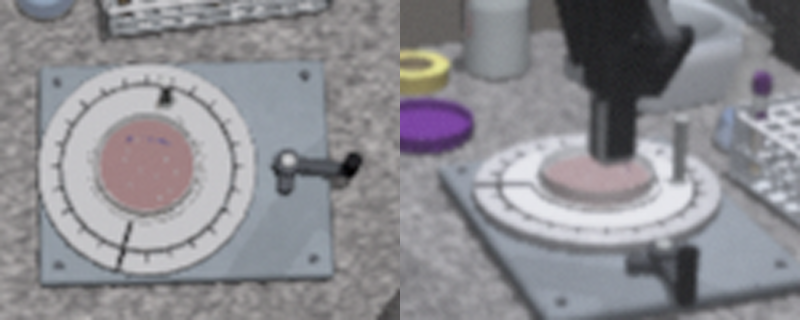

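```bash
python3 -m creep '[{"twist":[0,0,0],"slide":[0,3.22,-2.84],"claw":-1},{"twist":[0,0,0],"slide":[0,3.22,-2.84],"claw":-1},{"twist":[0,0,0],"slide":[0,3.22,-2.84],"claw":-1},{"twist":[0,0,0],"slide":[0,3.22,-2.84],"claw":-1},{"twist":[0,0,0],"slide":[0,3.22,-2.84],"claw":-1},{"twist":[-0.13,0,0],"slide":[0,0,0],"claw":-1},{"twist":[-0.13,0,0],"slide":[0,0,0],"claw":-1},{"twist":[0,0,0],"slide":[4.2,0,0],"claw":-1},{"twist":[0,0,0],"slide":[4.2,0,0],"claw":-1},{"twist":[0,0,0],"slide":[4.2,0,0],"claw":-1},{"twist":[0,0,0],"slide":[0,0,0],"claw":-1},{"twist":[0,0,0],"slide":[0,0,0],"claw":-1}]'; python3 st.py .594 -.166 .053
python3 - <<'E'
from m import *
from cell import capture
o=[]
for n,(x,y) in (("top",(215,155)),("side",(255,160))):
    c=capture(n); o.append(cv2.resize(c["img"][y:y+100,x:x+125],None,fx=3.2,fy=3.2,interpolation=cv2.INTER_CUBIC))
cv2.imwrite("pics/b1.png",cv2.cvtColor(np.hstack(o),cv2.COLOR_RGB2BGR))
E
```

```text
time_s: 18.25
position: [0.5952, -0.1651, 0.097]
eef_rot: [0.56, 0.431, 0.561, -0.431]
contact_force: [0.5, 0.3, 0.5]
opening: -0.0
t 18.25 p [ 0.5952 -0.1651  0.097 ] yawy 14.9 xaxis [-0.  0. -1.] F [0.47 0.29 0.5 ] op -0.0 j [-0.33  0.4   1.29  0.    1.45  0.98]
polar r 0.1751 ang -85.5
slide cm to target [ 4.4  -0.14  0.06]
```

View pics/b1.png

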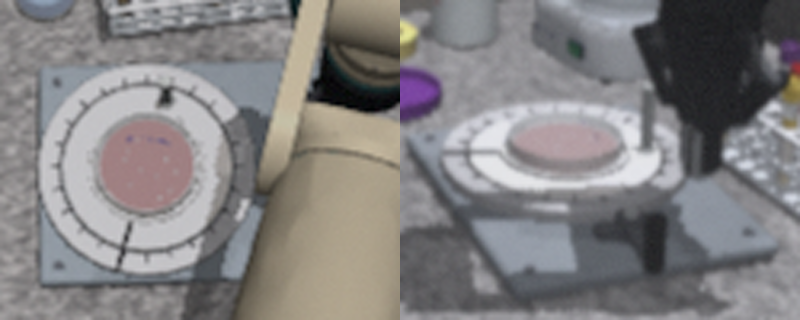

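```bash
python3 -m creep '[{"twist":[0,0,0],"slide":[2.2,0,0],"claw":-1},{"twist":[0,0,0],"slide":[2.2,0,0],"claw":-1},{"twist":[0,0,0],"slide":[0,0,0],"claw":-1},{"twist":[0.087,0,0],"slide":[0,-0.46,-0.02],"claw":-1},{"twist":[0.087,0,0],"slide":[0,-0.46,-0.02],"claw":-1},{"twist":[0.087,0,0],"slide":[0,-0.46,-0.02],"claw":-1},{"twist":[0.087,0,0],"slide":[0,-0.46,-0.02],"claw":-1},{"twist":[0.087,0,0],"slide":[0,-0.46,-0.02],"claw":-1},{"twist":[0.087,0,0],"slide":[0,-0.46,-0.02],"claw":-1},{"twist":[0,0,0],"slide":[0,0,0],"claw":-1}]'; python3 st.py .594 -.166 .053
python3 - <<'E'
from m import *
from cell import capture
o=[]
for n,(x,y) in (("top",(215,155)),("side",(255,160))):
    c=capture(n); o.append(cv2.resize(c["img"][y:y+100,x:x+125],None,fx=3.2,fy=3.2,interpolation=cv2.INTER_CUBIC))
cv2.imwrite("pics/b2.png",cv2.cvtColor(np.hstack(o),cv2.COLOR_RGB2BGR))
E
```

```text
time_s: 19.35
position: [0.5687, -0.1667, 0.0557]
eef_rot: [0.431, 0.563, 0.428, -0.561]
contact_force: [0.4, -0.6, -0.5]
opening: 0.0
t 19.35 p [ 0.5687 -0.1667  0.0557] yawy -15.2 xaxis [ 0.005 -0.002 -1.   ] F [ 0.39 -0.59 -0.49] op 0.0 j [-0.35  0.37  1.41  0.    1.35  1.49]
polar r 0.1767 ang -94.1
slide cm to target [ 0.28  2.42 -0.73]
```

View pics/b2.png

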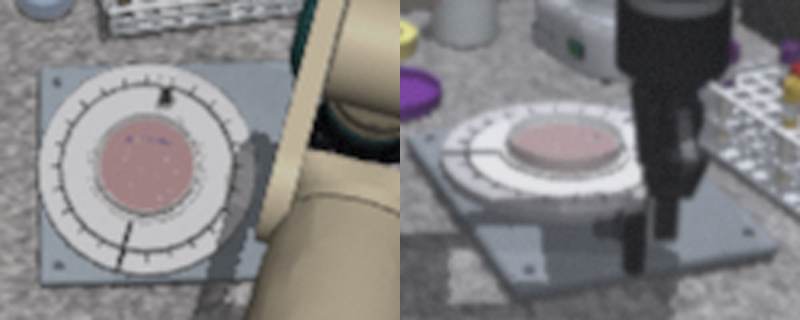

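```bash
python3 -m creep '[{"twist":[0.087,0,0],"slide":[0.02,-0.46,-0.02],"claw":-1},{"twist":[0.087,0,0],"slide":[0.02,-0.46,-0.02],"claw":-1},{"twist":[0.087,0,0],"slide":[0.02,-0.46,-0.02],"claw":-1},{"twist":[0.087,0,0],"slide":[0,-0.46,-0.02],"claw":-1},{"twist":[0.087,0,0],"slide":[0,-0.46,-0.02],"claw":-1},{"twist":[0.087,0,0],"slide":[0,-0.46,-0.02],"claw":-1},{"twist":[0.087,0,0],"slide":[0,-0.46,-0.02],"claw":-1},{"twist":[0.087,0,0],"slide":[0,-0.46,-0.02],"claw":-1},{"twist":[0.087,0,0],"slide":[0,-0.46,-0.02],"claw":-1},{"twist":[0.087,0,0],"slide":[0,-0.46,-0.02],"claw":-1},{"twist":[0,0,0],"slide":[0,0,0],"claw":-1}]'; python3 st.py .5759 -.115 .053
python3 - <<'E'
from m import *
from cell import capture
o=[]
for n,(x,y) in (("top",(215,155)),("side",(255,160))):
    c=capture(n); o.append(cv2.resize(c["img"][y:y+100,x:x+125],None,fx=3.2,fy=3.2,interpolation=cv2.INTER_CUBIC))
cv2.imwrite("pics/b3.png",cv2.cvtColor(np.hstack(o),cv2.COLOR_RGB2BGR))
E
```

```text
time_s: 20.55
position: [0.5337, -0.1374, 0.0526]
eef_rot: [0.154, 0.691, 0.153, -0.69]
contact_force: [0.8, 0.3, 1.0]
opening: -0.0001
t 20.55 p [ 0.5337 -0.1374  0.0526] yawy -64.9 xaxis [ 0.001 -0.    -1.   ] F [0.79 0.27 1.  ] op -0.0001 j [-0.32  0.27  1.55  0.    1.32  2.38]
polar r 0.1545 ang -108.0
slide cm to target [-0.03 -0.24 -4.77]
```

View pics/b3.png

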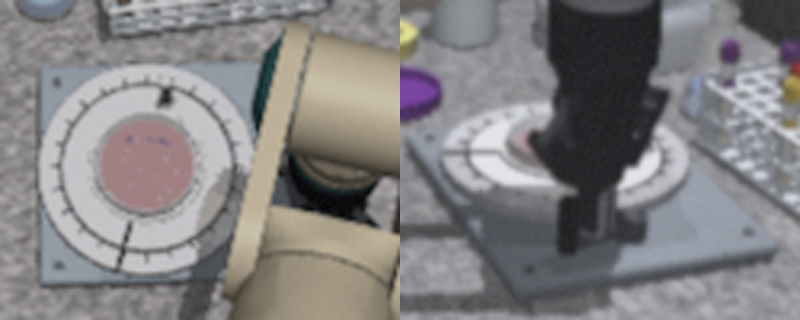

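```bash
for i in 1 2; do python3 -m creep '[{"twist":[0.035,0,0],"slide":[0,-0.18,0],"claw":-1},{"twist":[0.035,0,0],"slide":[0,-0.18,0],"claw":-1},{"twist":[0,0,0],"slide":[0,0,0],"claw":-1}]'>/dev/null; python3 st.py;done
```

```text
t 20.95 p [ 0.5321 -0.1344  0.0521] yawy -68.9 xaxis [ 0.001 -0.    -1.   ] F [0.59 0.47 0.55] op 0.0001 j [-0.31  0.27  1.55  0.    1.32  2.46]
polar r 0.1521 ang -108.9
t 21.25 p [ 0.5308 -0.1311  0.052 ] yawy -72.9 xaxis [ 0.001 -0.    -1.   ] F [-0.12 -0.71  0.87] op 0.0002 j [-0.31  0.26  1.56 -0.    1.32  2.53]
polar r 0.1495 ang -109.8
```

```bash
for i in 1 2 3 4; do python3 -m creep '[{"twist":[0.02,0,0],"slide":[0,-0.12,0],"claw":-1},{"twist":[0,0,0],"slide":[0,0,0],"claw":-1}]'>/dev/null; python3 st.py;done
```

```text
t 21.45 p [ 0.5306 -0.131   0.0521] yawy -74.1 xaxis [ 0.001 -0.002 -1.   ] F [ 1.31 -5.93  0.25] op 0.0002 j [-0.31  0.26  1.56 -0.    1.32  2.56]
polar r 0.1494 ang -109.9
t 21.65 p [ 0.5304 -0.1309  0.0522] yawy -75.3 xaxis [ 0.002 -0.005 -1.   ] F [  2.28 -11.29  -2.57] op -0.0 j [-0.31  0.26  1.56 -0.    1.32  2.58]
polar r 0.1494 ang -110.0
t 21.85 p [ 0.5302 -0.1309  0.0522] yawy -76.5 xaxis [ 0.002 -0.007 -1.   ] F [  3.46 -15.71  -2.72] op -0.0 j [-0.31  0.26  1.57 -0.01  1.32  2.6 ]
polar r 0.1495 ang -110.1
t 22.05 p [ 0.53   -0.1308  0.0523] yawy -77.6 xaxis [ 0.003 -0.009 -1.   ] F [  3.92 -21.02  -3.16] op -0.0001 j [-0.31  0.26  1.57 -0.01  1.31  2.62]
polar r 0.1495 ang -110.2
```

```bash
python3 -m creep '[{"twist":[0,0,0],"slide":[0,0.6,0],"claw":-1},{"twist":[0,0,0],"slide":[0,0.6,0],"claw":-1},{"twist":[0,0,0],"slide":[-4,0,0],"claw":-1},{"twist":[0,0,0],"slide":[-4.5,0,0],"claw":-1},{"twist":[0,0,0],"slide":[-4.5,0,0],"claw":-1},{"twist":[0,0,0],"slide":[-4.5,0,0],"claw":-1},{"twist":[-0.1,0,0],"slide":[0,3.2,3.2],"claw":-1},{"twist":[-0.1,0,0],"slide":[0,3.5,3],"claw":-1},{"twist":[-0.1,0,0],"slide":[0,3.8,2.6],"claw":-1},{"twist":[-0.1,0,0],"slide":[0,4,2.3],"claw":-1},{"twist":[-0.1,0,0],"slide":[0,4,2],"claw":-1},{"twist":[0,0,0],"slide":[0,0,0],"claw":-1},{"twist":[0,0,0],"slide":[0,0,0],"claw":-1}]'; python3 st.py
python3 - <<'E'
from m import *
from cell import capture
o=[]
for n,(x,y) in (("top",(215,155)),("side",(255,160))):
    c=capture(n); pickle.dump(c,open(f"{n}F.pkl","wb")); cv2.imwrite(f"pics/{n}F.png",cv2.cvtColor(c["img"],cv2.COLOR_RGB2BGR)); o.append(cv2.resize(c["img"][y:y+100,x:x+125],None,fx=3.2,fy=3.2,interpolation=cv2.INTER_CUBIC))
cv2.imwrite("pics/b4.png",cv2.cvtColor(np.hstack(o),cv2.COLOR_RGB2BGR))
c=pickle.load(open("topF.pkl","rb")); print(measure(c,(.5815,.0095)))
E
```

```text
time_s: 23.35
position: [0.4879, -0.3546, 0.2256]
eef_rot: [-0.247, -0.662, -0.248, 0.662]
contact_force: [0.3, -0.1, -0.4]
opening: 0.0002
t 23.35 p [ 0.4879 -0.3546  0.2256] yawy -49.0 xaxis [-0.001  0.002 -1.   ] F [ 0.34 -0.07 -0.36] op 0.0002 j [-0.69  0.28  1.18  0.    1.68  1.74]
polar r 0.376 ang -104.4
(array([0.58204611, 0.01001011]), np.float64(76.90735182068515), (np.float64(160.11342981318376), np.float32(107.80923)), (np.float64(160.3194661811227), np.float32(109.0619)), np.float64(0.4351066296956653))
```

View pics/b4.png

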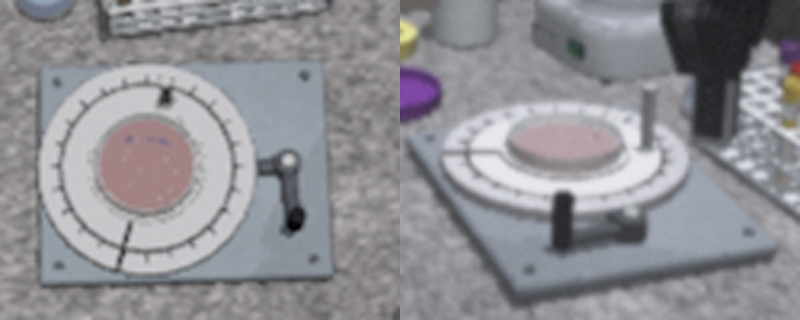

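View pics/topF.png

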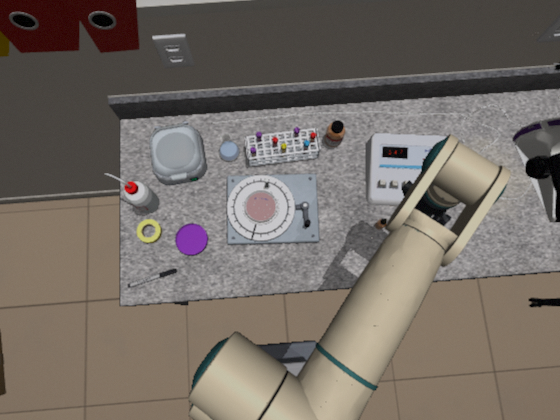

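```bash
python3 - <<'E'
from m import *
c=pickle.load(open("topF.pkl","rb"))
k=c["img"][210:235,298:318].max(2)<45
ys,xs=np.nonzero(k);print(xs.min()+298,xs.max()+298,ys.min()+210,ys.max()+210)
p=onplane(c,xs.mean()+298,ys.mean()+210,.05);d=p[:2]-[.5756,-.1153];a=np.degrees(np.arctan2(d[1],d[0]));print(p,np.hypot(*d),a,"lever rad",np.radians((-92.85-a)%360))
cv2.imwrite("pics/zF.png",cv2.cvtColor(cv2.resize(c["img"][195:240,285:325],None,fx=12,fy=12,interpolation=cv2.INTER_CUBIC),cv2.COLOR_RGB2BGR))
E
```

```text
305 309 220 226
[ 0.51968613 -0.11462839  0.05      ] 0.05591790805911303 179.31182318301896 lever rad 1.533065394405272
```

View pics/zF.png

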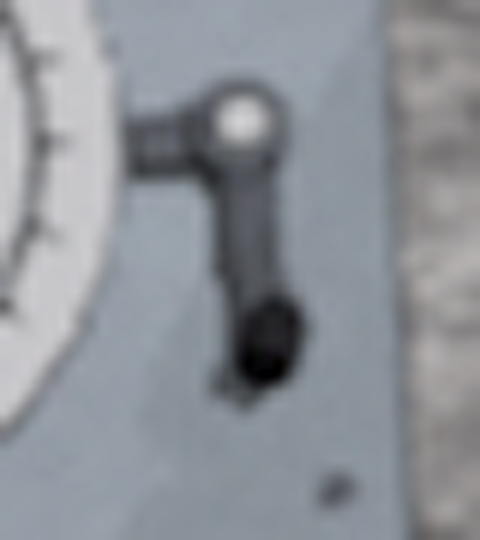

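Measured from the top picture, the lever is at about 1.5 rad, so it is on its stop. The index mark is within about 0.2° of the thick line.

```bash
python3 -c "from cell import close_job; print(close_job())"
```

```text
the job is handed in; nothing more can be done
None
```

The job is done and handed in at about 23.5 s. The turntable is on its line and the clamp lever is home against its stop.

- **Turntable:** I pushed the peg clockwise about 174° with the outside of the closed fingers. I then made two small corrections after looking from the top camera. The last top picture, taken after the lever push, puts the index mark at 160.1° and the thick line at 160.3°. The gap was the same before the lever push, so that push did not shift the turntable.
- **Lever:** I pushed the post round until it stopped moving and the push force rose to about 21 N. In the last picture it measures about 1.53 rad against a nominal 1.5; I put the difference down to measuring error.
- **Surroundings:** The dish still looks seated, and the tape, marker and purple dish look unmoved. In the last top picture the arm and its shadow partly cover the timer and oil bottle, so I could not check those two clearly. The arm's path stayed well above them.
- **Disagreement:** The side camera placed the turntable's axis about 7 mm away from where the top camera did. Its circle fit was poor because things stood in the way, so I used the top camera for the angles.

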